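Lock a jar in the cam clamp

ROBOT

A 6-joint arm with a two-finger parallel gripper is mounted at the origin on a cart in front of the work surface, level with it; the furniture and walls round the work are solid. World frame = base frame: x ahead of the robot, y to its left, z up, the work surface at z = 0. Lengths are in m, angles in rad, forces in N, time in s.
With the tool pointing down it reaches from about 0.3 to 0.775 m from the base axis. Payload 14.6 kg.
Tool frame: the origin (TCP) lies at the very end of the fingers, on their centre line; the grasp point (between the pads) lies 19 mm behind it; z points along the fingers, y is the line along which they close (so a half turn about z gives the same grasp; the last joint's range is limited). The gripper opens to 94 mm and grips with 3 to 60 N. Pads are 16 mm wide; open, the fingers measure 119 mm over their backs; the gripper's body (75 mm by 177 mm) begins 78 mm behind the grasp point.
Start: joints at [-1.246, 0.3, 1.521, -0, 1.321, -0.067], TCP at [0.21, -0.508, 0.205] pointing down, gripper open.
Joint ranges: [-3.03, 3.03], [-0.79, 2.21], [0.23, 2.52], [-1.04, 4.18], [0, 3.07], [-2.55, 2.55]. Speed limits (rad/s): [2.22, 2.22, 2.57, 3.14, 3.14, 3.14].

INTERFACE

Orientations are given as [roll, pitch, yaw] about the fixed x, y, z axes, in that order (R = Rz(yaw) Ry(pitch) Rx(roll)).
In Python, from station import ctrl gives the robot as it stands. The module is installed in compiled form; this text tells all that it offers.
- The arm moves only by the tool play_rows, never from a script. Its argument "commands" is a list of rows, each a list of 7 numbers: the shift along the tool's x, y, z in m, then the turn, a rotation vector about the tool's x, y, z in degrees, then the closure, from -1 (fully open) to 1 (shut). A call has 1 to 20 rows; each row shifts and turns the commanded pose from where the row before left it, along the tool's axes as they then stand; what a row does not reach is not made up. A row lasts 1/12 s, in which the tool goes at most 41.7 mm and 7.16 degrees, less where a joint would pass 70% of its speed; a pose out of reach is approached as far as the arm can. A call is refused whole if a number of a shift passes 0.0417 or a number of a turn 7.16, either way. A call with a gripper value outside its range is refused whole. The fingers move at their own pace and stop on an object; "force" is the grip in N (left out, the last holds). Time passes only in rows, so rows that do not move let the fingers close. It gives the time, the measured TCP pose, the force, the opening and the grip force at its end, in the units of the state.
- ctrl.get_obs(): the state, without advancing time (a new reading comes with each control period).
- ctrl.camera(name): name is "scene" or "top" or "wrist"; returns the picture (400x640x3 uint8, blue, green, red); there is no depth.
- ctrl.camera_model(name): a dict with "fx", "fy", "cx", "cy" (pixels), "distortion" ([k1, k2, p1, p2, k3] as OpenCV has them; the pictures are not rectified), "rvec" (rotation vector, rad) and "tvec" (3), from world to camera coordinates, as OpenCV has them. Camera axes: x right, y down, z forward; pixel columns grow to the right and rows downward; lengths in m; the calibration is good to about 2 mm. A picture is of the moment at which its call begins: read the wrist's pose just before it. camera_model takes no time and is no camera call; for the wrist camera it gives the pose at the moment of the call.
- ctrl.hand_in(): hands the job in; it is judged then, once.
The state is a dict: "time_s": time; "qpos": joint angles; "joint_vel": joint speeds; "tau": joint torques, N m; "ee_pos": TCP position; "eef_rot": TCP orientation; "force": force on the tool from outside, world axes, zero at the start; "moment": the same for the moment, N m; "grip_width": finger opening in m; "grip_force": force on a finger pad.
Only numpy, scipy, OpenCV 4.12 (cv2) and the standard library are available. Lean on these libraries where they do the work, as an engineer would, in place of code of your own. Each camera call takes 0.05 s, during which the arm holds its last target. There are 200 camera calls.

TASK

Stand the red-capped spice jar upright in the V of the worktop jar clamp while its red jaw is still drawn back, and let go of it. Then turn the orange knob clockwise until the jaw's sprung follower has dropped fully into the cam's notch, so that the jaw presses the jar home in the V; stop there without forcing the knob on against the end of the notch, and leave the jar clamped. Leave the salt shaker, pepper mill and garlic where they are.

Things in the scene. Friction and masses are not known exactly. Their poses are not given: they have to be found in the camera images.
- jar_mid (a point): centre (half-way up) of the clear spice jar with a red screw cap: 106 mm tall, 0.08 to 0.15 kg, glass about 44 mm across, fixed cap 45 mm across from 85 to 106 mm above its underside. z up. Grip it from above by the cap: in the clamp, fingers that reach lower than 50 mm above the jar's underside would foul the cheeks and jaw
- jar: the same spice jar, origin at the centre of its underside
- jar_clamp: the clamp, bolted down, 116 x 262 mm; origin near its middle at worktop height, axes as jar_seat. Along y from the origin: knob axis -40 mm (on a grey cam housing 92 x 100 mm, 47 mm high), pad of the red jaw about +42 mm, seat +70 mm, V vertex +101 mm. The V is 90 degrees, opens to -y, its grey rubber-faced cheeks reach 52 mm above the worktop; the jaw's top is at 49 mm
- jar_seat (a point): point on the clamp's base plate, 10 mm above the worktop, under the centre of a jar that sits home in the V. y axis: level, from knob past jaw to V; z up. With the jaw drawn back there are 5 to 7 mm in all between pad, jar and V, so set the jar down about 2.5 mm on the -y side of this point; the jaw pushes it home
- knob_grip (a point): on the knob's vertical axis, 78 mm above the worktop: where to grip its orange bar (46 mm long along this point's x, 14 mm thick along y, from 55 to 89 mm above the worktop, on a black disc 50 mm across). z up. The cam under the knob holds back the red jaw, which a spring of about 20 N pushes towards the V. The knob stays where it is left
- cam_axis (a point): on the knob's axis at worktop height. The unseen notch lies 0.4 to 1.5 rad clockwise (from above) from the start, differing each time. By feel: first a drag of up to 0.5 N m; as the follower falls in, the knob itself pulls on clockwise (over 0.3 N m) for 0.1 to 0.2 rad, the jaw advancing 5 to 8 mm; then 0.1 rad of slack; then the notch's hard end wall, to be pressed with 0.7 N m at most
- clamp_knob: the knob with the cam fixed under it; origin on its axis at worktop height, x along the grip bar
- salt_shaker: clear salt shaker with a grey top, 44 mm across, 90 mm tall, origin under its centre; leave alone
- pepper_mill: dark wooden pepper mill, 58 mm across, 150 mm tall, origin under its centre; leave alone
- garlic: bulb of garlic, 56 mm, origin under its centre; leave alone
Mind the look-alikes: they are no part of the job. What is shaped like the jar but pink or turquoise is not meant.

How it is judged:
On the way, in this order (a step that is already met when the one before it is completed fails the run):
1. the jar stands upright on the clamp's plate between the V and the drawn-back jaw, let go (horizontal distance between jar and jar_seat below 0.009 m and height (world z) of jar below 0.013 m and angle between jar's own z axis and vertical below 0.1 rad and contact force between jar_clamp and jar below 8 N and contact force between the fingers and jar below 0.1 N), for 0.2 s.
2. the sprung jaw has dropped and clamps the jar against the V (contact force between jar_clamp and jar above 15 N), for 0.2 s.
At the end, for the whole second after the job is handed in: The jar stands upright (within 0.06 rad) on the clamp's plate, home in the V (within 4 mm of the seat), at rest, clamped by the dropped jaw (contact forces between clamp and jar over 15 N in all) (contact force between jar_clamp and jar above 15 N and horizontal distance between jar and jar_seat below 0.004 m and height (world z) of jar between 0.007 and 0.014 m and angle between jar's own z axis and vertical below 0.06 rad and linear speed of jar below 0.02 m/s); the robot touches nothing.
It fails at once if the knob is forced on against the end wall of the notch (over 32 N on that wall, about 0.7 N m at the knob) (contact force between notch_wall and jar_clamp above 32 N).
It fails at once if the salt shaker is moved by more than 30 mm (distance of salt_shaker from where it was at the start of the episode above 0.03 m).
It fails at once if the pepper mill is moved by more than 30 mm (distance of pepper_mill from where it was at the start of the episode above 0.03 m).
It fails at once if the garlic is moved by more than 30 mm (distance of garlic from where it was at the start of the episode above 0.03 m).
It also fails if it takes over 72 s, if anything falls off the work surface, if the arm or the gripper's body presses on something with over 40 N, if the wrist force passes 120 N, or if a joint passes its speed limit or range.

## Working session

There is one attempt and no reset: what is moved stays moved. The work goes in short steps, Python scripts to look and compute and a tool call to move; the robot and the scene stay as the last step left them, time stands still between calls to the robot, and variables do not carry over. Pictures are saved under pics/ and viewed, at most 10 in all, crops included, and the job is handed in when it is done.

Besides the shell and the picture viewer there is one more tool, called after "Request:" as name(argument=value, ...), one argument or row to a line, values as JSON. play_rows: Moves the arm, as the interface text tells. Its arguments: {"type":"object","properties":{"commands":{"type":"array","items":{"type":"array","items":{"type":"number"}}},"force":{"type":"number"}},"required":["commands"]}

```bash
mkdir -p pics
cat > h.py <<'E'
import numpy as np, cv2
from station import ctrl
from scipy.spatial.transform import Rotation as R
def snap(n):
    m=ctrl.camera_model(n); return ctrl.camera(n),m
def ray(m,uv):
    K=np.array([[m['fx'],0,m['cx']],[0,m['fy'],m['cy']],[0,0,1]]);
    p=cv2.undistortPoints(np.array([[uv]],float),K,np.array(m['distortion'],float))[0,0]
    Rm=cv2.Rodrigues(np.array(m['rvec'],float))[0]; 
    return -Rm.T@np.array(m['tvec'],float).ravel(), Rm.T@np.array([p[0],p[1],1])
def onz(m,uv,z):
    o,d=ray(m,uv); return o+d*(z-o[2])/d[2]
def proj(m,P):
    K=np.array([[m['fx'],0,m['cx']],[0,m['fy'],m['cy']],[0,0,1]])
    return cv2.projectPoints(np.array(P,float).reshape(-1,3),np.array(m['rvec'],float),np.array(m['tvec'],float),K,np.array(m['distortion'],float))[0][:,0]
def blobs(im,lo,hi,minA=40):
    h=cv2.cvtColor(im,cv2.COLOR_BGR2HSV); 
    mk=cv2.inRange(h,np.array(lo),np.array(hi))
    n,l,s,c=cv2.connectedComponentsWithStats(mk)
    return [(s[i].tolist(),c[i].round(1).tolist()) for i in range(1,n) if s[i][4]>=minA],l
E
python3 - <<'E'
from h import *
for n in ("scene","top"):
    im,m=snap(n); cv2.imwrite(f'pics/{n}0.png',im); o,d=ray(m,(320,200)); print(n,o,d,m['fx'])
    for nm,lo,hi in (("red",(0,130,70),(7,255,255)),("red2",(173,130,70),(180,255,255)),("or",(8,150,100),(22,255,255))):
        for b in blobs(im,lo,hi)[0]: print(nm,b,onz(m,b[1],.1).round(3))
o=ctrl.get_obs();print(o)
E
```

```text
scene [0.11823274 0.62188223 0.79419575] [ 0.35884666 -0.65533034 -0.6648975 ] 432.9318536570029
red ([359, 103, 5, 14, 46], [361.0, 109.0]) [ 0.585 -0.502  0.1  ]
red ([382, 145, 16, 11, 90], [389.8, 149.4]) [ 0.424 -0.339  0.1  ]
red ([284, 214, 20, 13, 70], [294.0, 219.6]) [0.513 0.026 0.1  ]
or ([303, 189, 18, 5, 69], [311.4, 191.2]) [ 0.527 -0.081  0.1  ]
top [ 0.42760117 -0.05613133  1.20847884] [ 0.06855602  0.00858659 -0.99769585] 379.5929627133732
red ([95, 41, 18, 16, 160], [104.0, 48.7]) [0.972 0.626 0.1  ]
red ([490, 158, 16, 9, 92], [496.7, 161.9]) [ 0.62  -0.574  0.1  ]
red ([309, 179, 5, 19, 44], [311.4, 188.4]) [ 0.538 -0.021  0.1  ]
red ([411, 222, 15, 14, 111], [417.7, 228.7]) [ 0.421 -0.332  0.1  ]
or ([333, 185, 7, 14, 44], [335.8, 191.3]) [ 0.53  -0.093  0.1  ]
{'time_s': 0.1, 'qpos': array([-1.24561274e+00,  3.00427300e-01,  1.52148051e+00,  7.55759373e-06,
        1.32068375e+00, -6.66130428e-02]), 'joint_vel': array([ 0.00095914, -0.00164884, -0.00153906, -0.00054512, -0.00081291,
       -0.00108293]), 'tau': array([ 1.82773609e-03, -5.32642651e+01, -3.53283727e+01,  7.09915627e-02,
        2.34476512e-02, -4.50756488e-05]), 'ee_pos': array([ 0.20994068, -0.50812178,  0.20495289]), 'eef_rot': array([-3.14059645e+00, -7.37950616e-05,  3.91794723e-01]), 'force': array([ 0.35007778, -0.28133995, -1.27233292]), 'moment': array([-0.06337006, -0.05496558, -0.06634346]), 'grip_force': 0.0, 'grip_width': 0.09394969964834286}
```

Run:
```python
import cv2,numpy as np
a=cv2.imread('pics/scene0.png');b=cv2.imread('pics/top0.png')
cv2.imwrite('pics/s1.png',cv2.resize(a[60:300,200:520],(800,600),interpolation=cv2.INTER_CUBIC))
cv2.imwrite('pics/t1.png',cv2.resize(b[100:340,220:540],(800,600),interpolation=cv2.INTER_CUBIC))
```

```text
(no output)
```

View pics/s1.png

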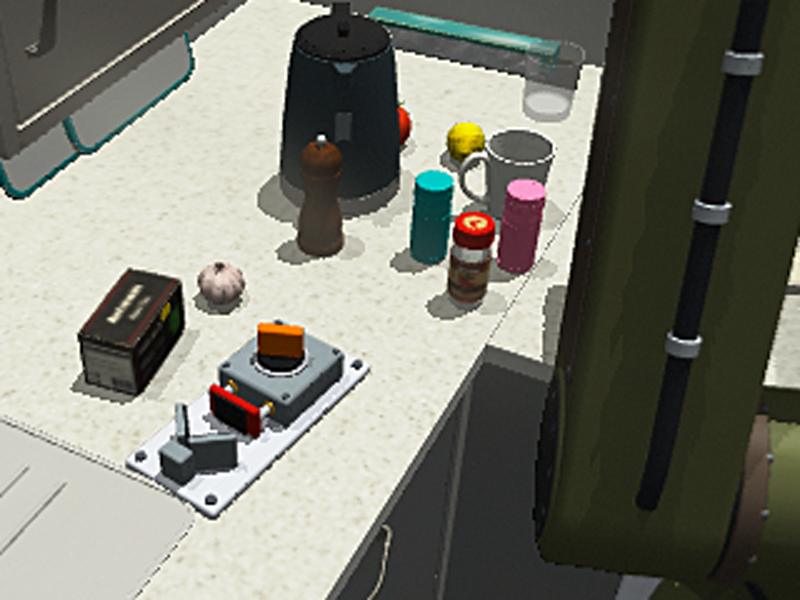

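View pics/t1.png

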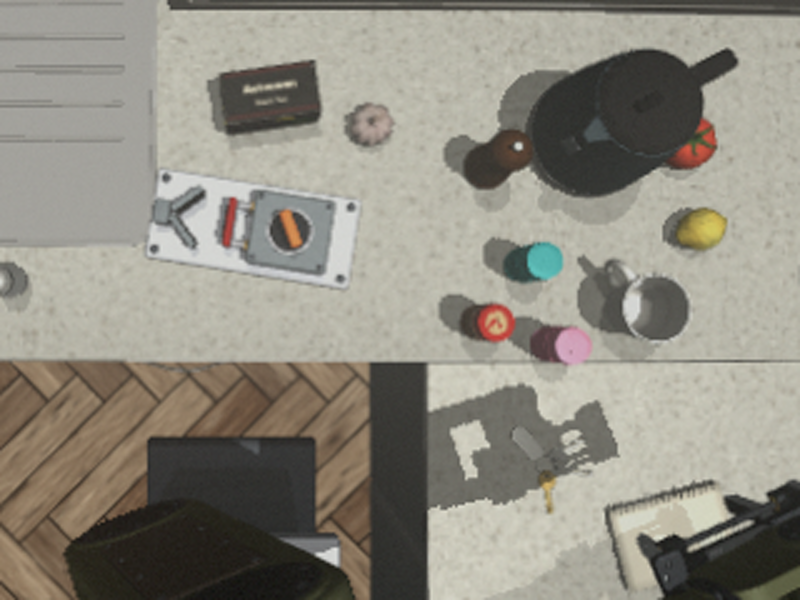

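The top view shows several things that could be mistaken for the jar. Pixels are in the full picture:
- Red-capped jar at (418,229), with a clear body and label. This is the one I choose.
- Turquoise look-alike at (438,204).
- Pink look-alike at (448,238).
- Tomato at (497,162).
- The red jaw at (311,188).

The two crops already show my choice clearly. The clamp plate is around (321,191), and its V points left (+y).

Run:
```python
from h import *
m=ctrl.camera_model('top'); im=cv2.imread('pics/top0.png')
f=lambda x,y:(220+x*.4,100+y*.4)
s=[onz(m,f(*p),.01) for p in ((165,177),(152,248),(351,206),(340,279))]
for p in s: print(p.round(4))
yv=(s[0]+s[1]-s[2]-s[3])[:2]; yv/=np.linalg.norm(yv); c=sum(s)/4
print('clamp c',c.round(4),'yaw of y axis deg',np.degrees(np.arctan2(yv[1],yv[0])), np.linalg.norm(s[0]-s[2]),np.linalg.norm(s[0]-s[1]))
ms=ctrl.camera_model('scene');ims=cv2.imread('pics/scene0.png')
for I,M in ((im,m),(ims,ms)):
  for nm,lo,hi in (("or",(6,130,60),(22,255,255)),):
    bl,l=blobs(I,lo,hi,30)
    for b in bl:
        ys,xs=np.where(l==l[int(b[1][1]),int(b[1][0])]); print(b, cv2.minAreaRect(np.c_[xs,ys].astype(np.float32)))
        print(onz(M,b[1],.089))
# knob bar ends from crop
e=[onz(m,f(*p),.089) for p in ((284,211),(296,248))]; print(e)
# cap: hull of reddish blob incl. emblem
for I,M,box in ((im,m,(400,210,440,245)),(ims,ms,(375,138,405,165))):
    x0,y0,x1,y1=box; h=cv2.cvtColor(I[y0:y1,x0:x1],cv2.COLOR_BGR2HSV)
    mk=((h[...,0]<8)|(h[...,0]>174))&(h[...,1]>150)&(h[...,2]>110); ys,xs=np.where(mk)
    c,r=cv2.minEnclosingCircle(np.c_[xs+x0,ys+y0].astype(np.float32)); print('cap',c,r,onz(M,c,.106), onz(M,c,.1))
    for u in ((xs.min()+x0,xs.max()+x0),(ys.min()+y0,ys.max()+y0)): print(u)
```

```text
[0.6027 0.0629 0.01  ]
[0.512  0.0783 0.01  ]
[ 0.5665 -0.174   0.01  ]
[ 0.4737 -0.1597  0.01  ]
clamp c [ 0.5387 -0.0481  0.01  ] yaw of y axis deg 81.0814991687808 0.2396213700854329 0.09204311895668182
([332, 184, 9, 15, 70], [335.9, 191.0]) ((335.913818359375, 191.0344696044922), (14.484235763549805, 4.642383575439453), 68.19859313964844)
[ 0.53143097 -0.09346345  0.089     ]
([321, 117, 16, 9, 100], [328.4, 121.1]) ((328.5, 121.0), (15.0, 8.0), 0.0)
[ 0.65070875 -0.40653985  0.089     ]
([303, 189, 18, 14, 218], [311.8, 195.5]) ((311.5, 195.5), (13.0, 17.0), 90.0)
[ 0.52474432 -0.07826137  0.089     ]
([365, 345, 13, 9, 42], [370.1, 349.2]) ((370.3945007324219, 347.981689453125), (7.6626105308532715, 11.493915557861328), 73.3007583618164)
[0.23261664 0.23188076 0.089     ]
[array([ 0.55105931, -0.08661404,  0.089     ]), array([ 0.5071129, -0.1008924,  0.089    ])]
cap (418.0454406738281, 228.68182373046875) 7.078481197357178 [ 0.42089018 -0.33199997  0.106     ] [ 0.42085366 -0.33350133  0.1       ]
(np.int64(411), np.int64(425))
(np.int64(222), np.int64(235))
cap (389.5, 149.0) 7.762187480926514 [ 0.42241761 -0.33182746  0.106     ] [ 0.42506963 -0.34014233  0.1       ]
(np.int64(382), np.int64(397))
(np.int64(145), np.int64(153))
```

Request:
play_rows(
  commands=[
    [0.0262,-0.0082,0,0,0,0,-1],
    [0.0262,-0.0082,0,0,0,0,-1],
    [0.0262,-0.0082,0,0,0,0,-1],
    [0.0262,-0.0082,0,0,0,0,-1],
    [0.0262,-0.0082,0,0,0,0,-1],
    [0.0262,-0.0082,0,0,0,0,-1],
    [0.0262,-0.0082,0,0,0,0,-1],
    [0.0262,-0.0082,0,0,0,0,-1],
    [0.0262,-0.0082,0,0,0,0,-1],
    [0.0262,-0.0082,0,0,0,0,-1],
    [0,0,0,0,0,0,-1],
    [0,0,0,0,0,0,-1],
  ],
)

```text
time_s: 1.1
ee_pos: [0.4213, -0.3317, 0.2051]
eef_rot: [-3.141, 0.0, 0.394]
force: [0.6, -0.1, -0.4]
grip_width: 0.094
grip_force: 0.0
```

```bash
cat >> h.py <<'E'
def tomove(P,yaw=None):
    o=ctrl.get_obs(); T=R.from_euler('xyz',o['eef_rot']).as_matrix()
    print('tool delta',(T.T@(np.array(P)-o['ee_pos'])).round(4), 'yaw now',np.degrees(o['eef_rot'][2]).round(2),'pos',o['ee_pos'].round(4),'t',o['time_s'],'q6',o['qpos'][5].round(3))
    if yaw is not None: print('turn rz(tool) =',(-(yaw-np.degrees(o['eef_rot'][2]))).round(2))
E
python3 - <<'E'
from h import *
im,m=snap('wrist'); cv2.imwrite('pics/w1.png',im)
print(ray(m,(320,200)), proj(m,[[.421,-.332,.106],[.421,-.332,.0]]))
h=cv2.cvtColor(im,cv2.COLOR_BGR2HSV); mk=(((h[...,0]<8)|(h[...,0]>174))&(h[...,1]>150)&(h[...,2]>90)).astype(np.uint8)
n,l,s,c=cv2.connectedComponentsWithStats(mk)
for i in range(1,n):
    if s[i][4]>300: print(s[i],c[i])
tomove([.421,-.332,.205])
E
```

```text
(array([ 0.49767282, -0.30002886,  0.3854515 ]), array([-0.27377893, -0.10983788, -0.95556448])) [[321.17541385 196.91323287]
 [321.15823468 174.23775383]]
[586  97  54  23 848] [611.86792453 108.22759434]
[302 178  42  42 919] [322.04896627 196.98367791]
tool delta [ 0.0004 -0.0003  0.0001] yaw now 22.5 pos [ 0.4207 -0.3324  0.2051] t 1.15 q6 0.441
```

View pics/w1.png

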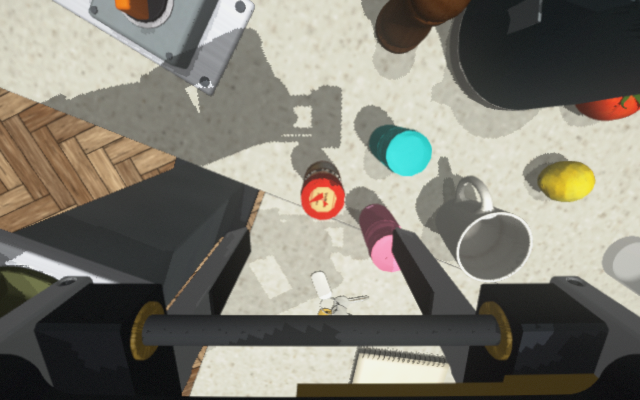

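The wrist view shows the red cap at (322,198), where the projection put it. Turquoise at (405,150) and pink at (388,250) are clear of the fingers. I'm descending and gripping.

Request:
play_rows(
  commands=[
    [0,0,0.02,0,0,0,-1],
    [0,0,0.02,0,0,0,-1],
    [0,0,0.02,0,0,0,-1],
    [0,0,0.02,0,0,0,-1],
    [0,0,0.02,0,0,0,-1],
    [0,0,0.02,0,0,0,-1],
    [0,0,0.01,0,0,0,-1],
    [0,0,0,0,0,0,-1],
    [0,0,0,0,0,0,1],
    [0,0,0,0,0,0,1],
    [0,0,0,0,0,0,1],
    [0,0,0,0,0,0,1],
    [0,0,0,0,0,0,1],
    [0,0,0,0,0,0,1],
    [0,0,0,0,0,0,1],
    [0,0,0,0,0,0,1],
    [0,0,0,0,0,0,1],
    [0,0,0,0,0,0,1],
  ],
  force=20,
)

```text
time_s: 2.65
ee_pos: [0.4209, -0.3325, 0.0755]
eef_rot: [3.142, -0.0, 0.392]
force: [-0.1, -0.1, 0.6]
grip_width: 0.0441
grip_force: 20.0
```

Request:
play_rows(
  commands=[
    [0,0,-0.02,0,0,0,1],
    [0,0,-0.025,0,0,0,1],
    [0,0,-0.025,0,0,0,1],
    [0,0,-0.025,0,0,0,1],
    [0,0,-0.025,0,0,0,1],
    [0,0,-0.02,0,0,0,1],
    [0.0208,-0.0225,0,0,0,0,1],
    [0.0208,-0.0225,0,0,0,0,1],
    [0.0208,-0.0225,0,0,0,0,1],
    [0.0208,-0.0225,0,0,0,0,1],
    [0.0208,-0.0225,0,0,0,0,1],
    [0.0208,-0.0225,0,0,0,0,1],
    [0.0208,-0.0225,0,0,0,0,1],
    [0.0208,-0.0225,0,0,0,0,1],
    [0.0208,-0.0225,0,0,0,0,1],
    [0.0208,-0.0225,0,0,0,0,1],
    [0.0208,-0.0225,0,0,0,0,1],
    [0.0208,-0.0225,0,0,0,0,1],
    [0,0,0,0,0,0,1],
  ],
)

```text
time_s: 4.23
ee_pos: [0.5492, 0.0164, 0.2151]
eef_rot: [-3.141, -0.0, 0.395]
force: [-0.9, -0.3, -1.6]
grip_width: 0.0443
grip_force: 20.0
```

Request:
play_rows(
  commands=[
    [0,0,0,0,0,-7.1,1],
    [0,0,0,0,0,-7.1,1],
    [0,0,0,0,0,-7.1,1],
    [0,0,0,0,0,-7.1,1],
    [0,0,0,0,0,-7.1,1],
    [0,0,0,0,0,-7.1,1],
    [0,0,0,0,0,-7.1,1],
    [0,0,0,0,0,-7.1,1],
    [0,0,0,0,0,-7.1,1],
    [0,0,0,0,0,-7.1,1],
    [0,0,0,0,0,-7.1,1],
    [0,0,0,0,0,-7.1,1],
    [0,0,0,0,0,-7.1,1],
    [0,0,0,0,0,-7.1,1],
    [0,0,0,0,0,-7.1,1],
    [0,0,0,0,0,-7.1,1],
    [0,0,0,0,0,-7.1,1],
    [0,0,0,0,0,-7.1,1],
    [0,0,0,0,0,-7.1,1],
    [0,0,0,0,0,-7.1,1],
  ],
)

```text
time_s: 5.9
ee_pos: [0.5482, 0.012, 0.2153]
eef_rot: [-3.141, -0.0, 2.876]
force: [-0.1, -0.2, -1.0]
grip_width: 0.0437
grip_force: 20.0
```

Request:
play_rows(
  commands=[
    [0,0,0,0,0,-6.5,1],
    [0,0,0,0,0,0,1],
    [0,0,0,0,0,0,1],
  ],
)

```text
time_s: 6.15
ee_pos: [0.5483, 0.0121, 0.2153]
eef_rot: [-3.142, -0.0, 2.98]
force: [-0.5, 0.7, -0.5]
grip_width: 0.0443
grip_force: 20.0
```

Run:
```python
from h import *
im,m=snap('wrist'); cv2.imwrite('pics/w2.png',im)
im,m2=snap('top'); cv2.imwrite('pics/t2.png',im)
tomove([.548,.013,.205],171)
```

```text
tool delta [0.0005 0.0007 0.0104] yaw now 170.73 pos [0.5484 0.0122 0.2154] t 6.25 q6 -1.453
turn rz(tool) = -0.27
```

View pics/w2.png

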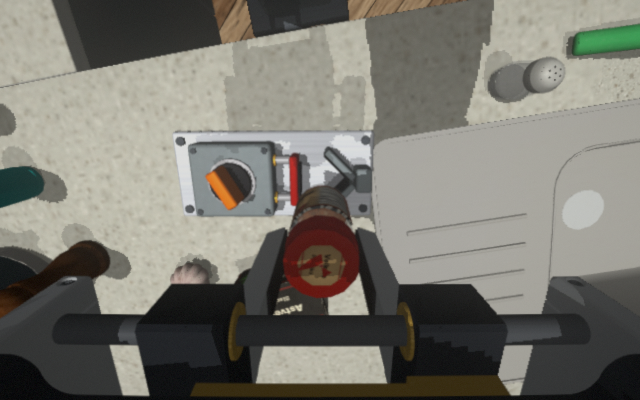

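The wrist view shows the held jar with its cap at (320,258). The knob is at (225,185), the red jaw at (296,178) and the V at (345,170). I'll enlarge the clamp.

Run:
```python
import cv2
a=cv2.imread('pics/w2.png'); cv2.imwrite('pics/w2c.png',cv2.resize(a[115:225,170:390],(800,400),interpolation=cv2.INTER_CUBIC))
```

```text
(no output)
```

View pics/w2c.png

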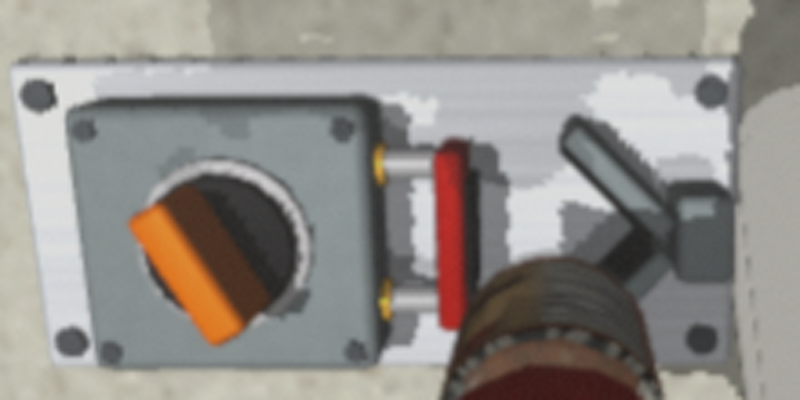

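Run:
```python
from h import *
m=ctrl.camera_model('wrist')
f=lambda p:(170+p[0]/3.636,115+p[1]/3.636)
def pts(L,z): return np.array([onz(m,f(p),z)[:2] for p in L])
def rep(n,s):
    d=s[1]+s[3]-s[0]-s[2]; e=s[0]+s[1]-s[2]-s[3]
    print(n,s.mean(0).round(4),'ydir',np.degrees(np.arctan2(d[1],d[0])).round(2),'xdir perp',(np.degrees(np.arctan2(e[1],e[0]))).round(2),np.linalg.norm(d)/2,np.linalg.norm(e)/2)
rep('plate',pts([(38,96),(712,92),(72,342),(702,339)],.011))
rep('hous',pts([(84,130),(342,128),(110,352),(356,351)],.048))
b=pts([(131,222),(165,203),(215,346),(245,320)],.089); print('bar',b.round(4),b.mean(0).round(4)); v=b[0]+b[1]-b[2]-b[3]; print(np.degrees(np.arctan2(v[1],v[0])),np.linalg.norm(v)/2)
print('ring ctr',pts([(226,239)],.05))
print('jaw ends top',pts([(452,145),(455,325)],.049).round(4),'pad edge',pts([(470,235)],.049))
print('vertex',pts([(668,232)],.052))
```

```text
plate [ 0.5394 -0.0491] ydir 81.02 xdir perp 170.98 0.23929024282209088 0.092316782579615
hous [ 0.5314 -0.0953] ydir 81.05 xdir perp 170.87 0.08433280146479886 0.07621675091914099
bar [[ 0.513  -0.1061]
 [ 0.5091 -0.0948]
 [ 0.5542 -0.0913]
 [ 0.5477 -0.0803]] [ 0.531  -0.0931]
-159.8239614535383 0.04253995230682966
ring ctr [[ 0.52963013 -0.09320993]]
jaw ends top [[ 0.5113 -0.0136]
 [ 0.5715 -0.024 ]] pad edge [[ 0.54155578 -0.01329142]]
vertex [[0.55036478 0.05135636]]
```

Request:
play_rows(
  commands=[
    [0,0,0.02,0,0,0,1],
    [0,0,0.02,0,0,0,1],
    [0,0,0.02,0,0,0,1],
    [0,0,0.01,0,0,0,1],
    [0,0,0.01,0,0,0,1],
    [0,0,0.01,0,0,0,1],
    [0,0,0.01,0,0,0,1],
    [0,0,0.01,0,0,0,1],
    [0,0,0.01,0,0,0,1],
    [0,0,0.005,0,0,0,1],
    [0,0,0,0,0,0,1],
    [0,0,0,0,0,0,1],
  ],
)

```text
time_s: 7.25
ee_pos: [0.5485, 0.0124, 0.0904]
eef_rot: [3.142, -0.0, 2.984]
force: [-0.1, 0.1, -0.5]
grip_width: 0.0444
grip_force: 20.0
```

Run:
```python
from h import *
im,m=snap('wrist'); im2,m2=snap('scene')
c=im2[160:290,240:380]
a=cv2.resize(im[60:360,160:460],(440,440)); b=cv2.resize(c,(360,334),interpolation=cv2.INTER_CUBIC)
o=np.zeros((440,800,3),np.uint8); o[:,:440]=a; o[:334,440:]=b; cv2.imwrite('pics/p3.png',o); tomove([.5483,.0125,.0855],171)
```

```text
tool delta [0.0004 0.0001 0.0055] yaw now 170.95 pos [0.5487 0.0123 0.091 ] t 7.35 q6 -1.457
turn rz(tool) = -0.05
```

View pics/p3.png

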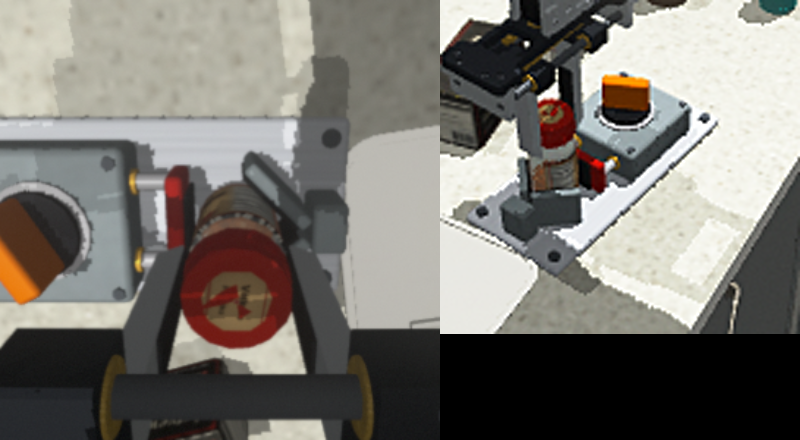

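Both views show the jar between jaw and V, with the cap at (237,290) in the left one and no side force. I'm lowering it the last 5 mm.

Request:
play_rows(
  commands=[
    [0,0,0.002,0,0,0,1],
    [0,0,0.0015,0,0,0,1],
    [0,0,0.001,0,0,0,1],
    [0,0,0.0005,0,0,0,1],
    [0,0,0,0,0,0,1],
  ],
)

```text
time_s: 7.77
ee_pos: [0.5486, 0.0124, 0.0855]
eef_rot: [3.142, 0.0, 2.984]
force: [-0.4, -0.2, -0.9]
grip_width: 0.0443
grip_force: 20.0
```

Request:
play_rows(
  commands=[
    [0,0,0.0005,0,0,0,1],
    [0,0,0,0,0,0,1],
    [0,0,0,0,0,0,1],
  ],
)

```text
time_s: 8.02
ee_pos: [0.5487, 0.0124, 0.0855]
eef_rot: [3.141, 0.001, 2.984]
force: [-0.9, 0.5, 5.5]
grip_width: 0.0442
grip_force: 20.0
```

Request:
play_rows(
  commands=[
    [0,0,0,0,0,0,0.0],
    [0,0,0,0,0,0,-0.2],
    [0,0,0,0,0,0,-0.4],
    [0,0,0,0,0,0,-0.6],
    [0,0,0,0,0,0,-0.6],
    [0,0,0,0,0,0,-0.6],
    [0,0,0,0,0,0,-0.6],
    [0,0,-0.01,0,0,0,-0.6],
    [0,0,-0.02,0,0,0,-0.6],
    [0,0,-0.03,0,0,0,-0.6],
    [0,0,-0.03,0,0,0,-0.6],
    [0,0,-0.03,0,0,0,-0.6],
    [0,0,0,0,0,0,-0.6],
    [0,0,0,0,0,0,-0.6],
  ],
)

```text
time_s: 9.18
ee_pos: [0.549, 0.0123, 0.207]
eef_rot: [3.141, 0.003, 2.984]
force: [-0.5, -0.9, -1.7]
grip_width: 0.0752
grip_force: 0.0
```

Run:
```python
from h import *
im,m=snap('wrist'); cv2.imwrite('pics/w4.png',im[20:320,100:500])
h=cv2.cvtColor(im,cv2.COLOR_BGR2HSV); mk=(((h[...,0]<8)|(h[...,0]>174))&(h[...,1]>150)&(h[...,2]>90)).astype(np.uint8)
n,l,s,c=cv2.connectedComponentsWithStats(mk)
for i in range(1,n):
    if s[i][4]>150: print(s[i],c[i])
print('proj cap',proj(m,[[.5484,.0125,.116]]))
mk=cv2.inRange(h,np.array((8,180,170)),np.array((20,255,255))); n,l,s,c=cv2.connectedComponentsWithStats(mk)
for i in range(1,n):
    if s[i][4]>150:
        ys,xs=np.where(l==i); q=cv2.boxPoints(cv2.minAreaRect(np.c_[xs,ys].astype(np.float32))); 
        w=np.array([onz(m,p,.089)[:2] for p in q]); print(q.round(1),w.round(4),w.mean(0).round(4))
        for k in (0,1): v=w[k+1]-w[k]; print(np.linalg.norm(v),np.degrees(np.arctan2(v[1],v[0])))
tomove([.5312,-.0935,.195],200)
```

```text
[289 156   8  50 349] [292.59598854 180.58739255]
[300 177  44  43 930] [321.20645161 197.19139785]
proj cap [[321.12572047 199.18981087]]
[[201.  176.3]
 [209.6 170.5]
 [233.6 205.9]
 [225.  211.7]] [[ 0.5126 -0.1077]
 [ 0.5081 -0.0973]
 [ 0.5493 -0.082 ]
 [ 0.5543 -0.0927]] [ 0.5311 -0.0949]
0.011411304186055148 113.505695934607
0.044002586757266766 20.28010513659932
tool delta [ 0.0003 -0.1073  0.0103] yaw now 170.95 pos [0.5484 0.0124 0.2053] t 9.2333 q6 -1.457
turn rz(tool) = -29.05
```

View pics/w4.png

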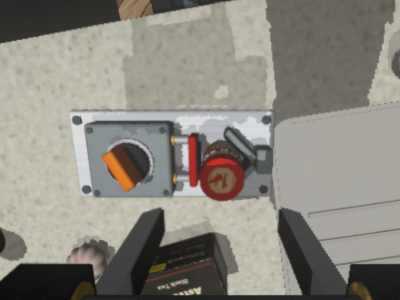

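The jar stands upright and free at full-picture (321,198), which matches the projected cap. The knob bar is centred at world (0.531,-0.094) and lies along 20.3°. I'm moving over the knob.

Request:
play_rows(
  commands=[
    [0,-0.018,0,0,0,0,0],
    [0,-0.018,0,0,0,0,0],
    [0,-0.018,0,0,0,0,0],
    [0,-0.018,0,0,0,0,0],
    [0,-0.018,0,0,0,0,0],
    [0,-0.0178,0,0,0,0,0],
    [0,0,0,0,0,-5.9,0],
    [0,0,0,0,0,-5.9,0],
    [0,0,0,0,0,-5.9,0],
    [0,0,0,0,0,-5.9,0],
    [0,0,0,0,0,-5.8,0],
    [0,0,0,0,0,0,0],
    [0,0,0,0,0,0,0],
  ],
)

```text
time_s: 10.32
ee_pos: [0.5311, -0.094, 0.204]
eef_rot: [3.141, -0.001, -2.79]
force: [1.2, 0.2, -0.2]
grip_width: 0.0467
grip_force: 0.0
```

Run:
```python
from h import *
im,m=snap('wrist'); cv2.imwrite('pics/w5.png',im)
h=cv2.cvtColor(im,cv2.COLOR_BGR2HSV)
mk=cv2.inRange(h,np.array((8,180,170)),np.array((20,255,255))); n,l,s,c=cv2.connectedComponentsWithStats(mk)
for i in range(1,n):
    if s[i][4]>150:
        ys,xs=np.where(l==i); q=cv2.boxPoints(cv2.minAreaRect(np.c_[xs,ys].astype(np.float32))); 
        w=np.array([onz(m,p,.089)[:2] for p in q]); print(w.round(4),w.mean(0).round(4))
        for k in (0,1): v=w[k+1]-w[k]; print(np.linalg.norm(v),np.degrees(np.arctan2(v[1],v[0])))
tomove([.5311,-.094,.059],200.3); print(ctrl.get_obs()['moment'])
```

```text
[[ 0.5131 -0.1079]
 [ 0.5092 -0.0974]
 [ 0.5434 -0.0846]
 [ 0.5474 -0.0955]] [ 0.5283 -0.0963]
0.011214404747591483 110.15993493726457
0.03650096997171998 20.39842327252348
tool delta [-1.000e-04 -1.000e-04  1.452e-01] yaw now -159.86 pos [ 0.5312 -0.094   0.2042] t 10.3667 q6 -2.165
turn rz(tool) = -360.16
[ 0.10468366 -0.18012981  0.0064546 ]
```

Request:
play_rows(
  commands=[
    [0,0,0.02,0,0,0,0],
    [0,0,0.02,0,0,0,0],
    [0,0,0.02,0,0,0,0],
    [0,0,0.02,0,0,0,0],
    [0,0,0.02,0,0,0,0],
    [0,0,0.02,0,0,0,0],
    [0,0,0.015,0,0,0,0],
    [0,0,0.01,0,0,0,0],
    [0,0,0,0,0,0,0],
    [0,0,0,0,0,0,1],
    [0,0,0,0,0,0,1],
    [0,0,0,0,0,0,1],
    [0,0,0,0,0,0,1],
    [0,0,0,0,0,0,1],
    [0,0,0,0,0,0,1],
    [0,0,0,0,0,0,1],
  ],
  force=40,
)

```text
time_s: 11.7
ee_pos: [0.5318, -0.0945, 0.0603]
eef_rot: [-3.141, 0.001, -2.787]
force: [0.7, -2.7, 2.3]
grip_width: 0.0137
grip_force: 40.0
```

```bash
cat > st.py <<'E'
from h import *
o=ctrl.get_obs(); print('yaw',np.degrees(o['eef_rot'][2]).round(2),'M',o['moment'].round(3),'F',o['force'].round(1),'w',round(o['grip_width'],4),o['grip_force'],'q6',o['qpos'][5].round(3),'tau6',o['tau'][5].round(3),'t',round(o['time_s'],2))
E
python3 st.py
```

```text
yaw -159.67 M [-0.498 -0.212 -0.092] F [ 0.7 -2.7  2.3] w 0.0137 39.9993360042572 q6 -2.169 tau6 -0.069 t 11.7
```

Request:
play_rows(
  commands=[
    [0,0,0,0,0,2,1],
    [0,0,0,0,0,2,1],
    [0,0,0,0,0,2,1],
    [0,0,0,0,0,2,1],
    [0,0,0,0,0,2,1],
    [0,0,0,0,0,2,1],
  ],
)

```text
time_s: 12.2
ee_pos: [0.5319, -0.0944, 0.0604]
eef_rot: [-3.141, 0.001, -2.997]
force: [2.0, -3.7, 1.1]
grip_width: 0.0135
grip_force: 40.2
```

```bash
python3 st.py
```

```text
yaw -171.71 M [-0.569 -0.382  0.522] F [ 2.  -3.7  1.1] w 0.0135 40.17788887023926 q6 -1.958 tau6 -0.376 t 12.2
```

Request:
play_rows(
  commands=[
    [0,0,0,0,0,2,1],
    [0,0,0,0,0,2,1],
    [0,0,0,0,0,2,1],
    [0,0,0,0,0,2,1],
  ],
)

```text
time_s: 12.53
ee_pos: [0.5319, -0.0945, 0.0604]
eef_rot: [-3.141, 0.001, -3.137]
force: [2.4, -3.4, 1.6]
grip_width: 0.014
grip_force: 40.3
```

```bash
python3 st.py
```

```text
yaw -179.71 M [-0.596 -0.383  0.494] F [ 2.4 -3.4  1.6] w 0.014 40.26401102542877 q6 -1.819 tau6 -0.33 t 12.53
```

Request:
play_rows(
  commands=[
    [0,0,0,0,0,2,1],
    [0,0,0,0,0,2,1],
  ],
)

```text
time_s: 12.7
ee_pos: [0.5319, -0.0945, 0.0604]
eef_rot: [-3.141, 0.001, 3.077]
force: [0.4, -3.0, 2.7]
grip_width: 0.0142
grip_force: 40.2
```

```bash
python3 st.py
```

```text
yaw 176.29 M [-0.597 -0.281  0.494] F [ 0.4 -3.   2.7] w 0.0142 40.184526443481445 q6 -1.749 tau6 -0.357 t 12.7
```

Request:
play_rows(
  commands=[
    [0,0,0,0,0,1.5,1],
    [0,0,0,0,0,1.5,1],
  ],
)

```text
time_s: 12.87
ee_pos: [0.5319, -0.0945, 0.0604]
eef_rot: [-3.141, 0.001, 3.025]
force: [2.3, -2.9, 0.9]
grip_width: 0.0136
grip_force: 40.3
```

```bash
python3 st.py
```

```text
yaw 173.31 M [-0.574 -0.415  0.576] F [ 2.3 -2.9  0.9] w 0.0136 40.26409864425659 q6 -1.697 tau6 -0.057 t 12.87
```

Request:
play_rows(
  commands=[
    [0,0,0,0,0,1.5,1],
    [0,0,0,0,0,1.5,1],
  ],
)

```text
time_s: 13.03
ee_pos: [0.5319, -0.0944, 0.0604]
eef_rot: [-3.141, 0.001, 2.973]
force: [1.9, -3.5, 1.7]
grip_width: 0.0139
grip_force: 40.1
```

```bash
python3 st.py
```

```text
yaw 170.31 M [-0.588 -0.341  0.461] F [ 1.9 -3.5  1.7] w 0.0139 40.11530041694641 q6 -1.645 tau6 -0.22 t 13.03
```

Request:
play_rows(
  commands=[
    [0,0,0,0,0,1.5,1],
    [0,0,0,0,0,1.5,1],
  ],
)

```text
time_s: 13.2
ee_pos: [0.5319, -0.0945, 0.0604]
eef_rot: [-3.141, 0.001, 2.92]
force: [2.1, -3.0, 1.2]
grip_width: 0.0138
grip_force: 40.4
```

```bash
python3 st.py
```

```text
yaw 167.32 M [-0.615 -0.451  0.631] F [ 2.1 -3.   1.2] w 0.0138 40.412338972091675 q6 -1.592 tau6 -0.025 t 13.2
```

Request:
play_rows(
  commands=[
    [0,0,0,0,0,1.5,1],
    [0,0,0,0,0,1.5,1],
  ],
)

```text
time_s: 13.37
ee_pos: [0.5319, -0.0944, 0.0604]
eef_rot: [-3.141, 0.001, 2.868]
force: [1.6, -3.1, 1.7]
grip_width: 0.0136
grip_force: 40.1
```

```bash
python3 st.py
```

```text
yaw 164.32 M [-0.593 -0.325  0.51 ] F [ 1.6 -3.1  1.7] w 0.0136 40.143535137176514 q6 -1.54 tau6 -0.181 t 13.37
```

Request:
play_rows(
  commands=[
    [0,0,0,0,0,1.5,1],
    [0,0,0,0,0,1.5,1],
  ],
)

```text
time_s: 13.53
ee_pos: [0.5319, -0.0945, 0.0603]
eef_rot: [-3.141, 0.001, 2.816]
force: [2.5, -4.2, 1.8]
grip_width: 0.0139
grip_force: 40.4
```

```bash
python3 st.py
```

```text
yaw 161.32 M [-0.66  -0.497  0.587] F [ 2.5 -4.2  1.8] w 0.0139 40.4209703207016 q6 -1.488 tau6 -0.023 t 13.53
```

Request:
play_rows(
  commands=[
    [0,0,0,0,0,1.5,1],
    [0,0,0,0,0,1.5,1],
  ],
)

```text
time_s: 13.7
ee_pos: [0.5317, -0.0945, 0.0604]
eef_rot: [-3.141, 0.001, 2.762]
force: [-1.5, -3.2, 2.9]
grip_width: 0.0137
grip_force: 40.0
```

```bash
python3 st.py
```

```text
yaw 158.27 M [-0.663 -0.101 -0.162] F [-1.5 -3.2  2.9] w 0.0137 40.00450551509857 q6 -1.435 tau6 -0.854 t 13.7
```

The drop has begun at about 160° (moment now −0.16). I'm going on in small steps.

Request:
play_rows(
  commands=[
    [0,0,0,0,0,1,1],
    [0,0,0,0,0,1,1],
  ],
)

```text
time_s: 13.87
ee_pos: [0.5316, -0.0945, 0.0604]
eef_rot: [-3.141, 0.001, 2.727]
force: [-2.2, -4.6, 5.4]
grip_width: 0.0137
grip_force: 40.0
```

```bash
python3 st.py
```

```text
yaw 156.27 M [-0.906  0.113 -0.343] F [-2.2 -4.6  5.4] w 0.0137 40.04848301410675 q6 -1.4 tau6 -0.76 t 13.87
```

Request:
play_rows(
  commands=[
    [0,0,0,0,0,1,1],
    [0,0,0,0,0,1,1],
  ],
)

```text
time_s: 14.03
ee_pos: [0.5316, -0.0945, 0.0603]
eef_rot: [-3.141, 0.001, 2.693]
force: [-0.3, -5.6, 3.6]
grip_width: 0.014
grip_force: 40.0
```

```bash
python3 st.py
```

```text
yaw 154.27 M [-1.023 -0.159 -0.205] F [-0.3 -5.6  3.6] w 0.014 40.01036882400513 q6 -1.365 tau6 -0.633 t 14.03
```

Request:
play_rows(
  commands=[
    [0,0,0,0,0,1,1],
    [0,0,0,0,0,0.5,1],
  ],
)

```text
time_s: 14.2
ee_pos: [0.5317, -0.0945, 0.0603]
eef_rot: [-3.141, 0.001, 2.667]
force: [0.4, -5.3, 3.9]
grip_width: 0.0137
grip_force: 40.0
```

```bash
python3 st.py
```

```text
yaw 152.78 M [-0.999 -0.106 -0.064] F [ 0.4 -5.3  3.9] w 0.0137 39.99970257282257 q6 -1.339 tau6 -0.084 t 14.2
```

Request:
play_rows(
  commands=[
    [0,0,0,0,0,1,1],
    [0,0,0,0,0,0.5,1],
  ],
)

```text
time_s: 14.37
ee_pos: [0.5317, -0.0945, 0.0603]
eef_rot: [-3.141, 0.001, 2.641]
force: [-1.3, -5.4, 3.6]
grip_width: 0.0138
grip_force: 40.0
```

```bash
python3 st.py
```

```text
yaw 151.3 M [-1.008 -0.08   0.125] F [-1.3 -5.4  3.6] w 0.0138 40.003915429115295 q6 -1.313 tau6 0.008 t 14.37
```

```bash
python3 - <<'E'
from h import *
im,m=snap('wrist'); im2,m2=snap('scene')
a=cv2.resize(im,(480,300)); b=cv2.resize(im2[170:280,250:370],(320,293),interpolation=cv2.INTER_CUBIC)
o=np.zeros((300,800,3),np.uint8); o[:,:480]=a; o[:293,480:]=b; cv2.imwrite('pics/p6.png',o)
E
python3 st.py
```

```text
yaw 151.32 M [-1.07  -0.145 -0.015] F [-1.  -6.2  3.7] w 0.0134 40.00041961669922 q6 -1.313 tau6 0.211 t 14.47
```

View pics/p6.png

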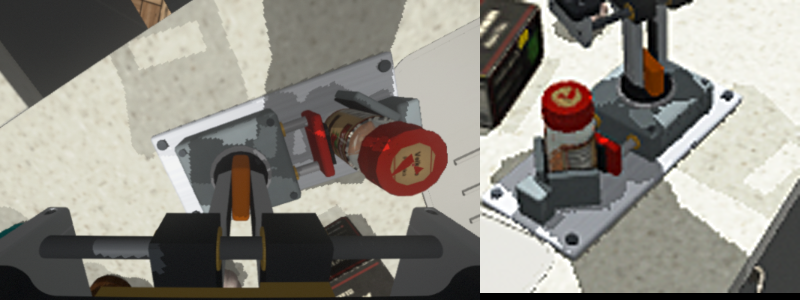

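The jaw has advanced onto the jar. It is red at (320,145) on the left and at (607,155) on the right, and the jar stands upright in the V. The moment is about 0, so the knob is in the slack. One more degree for margin, then I'll release.

Request:
play_rows(
  commands=[
    [0,0,0,0,0,0.5,1],
    [0,0,0,0,0,0.5,1],
    [0,0,0,0,0,0,1],
  ],
)

```text
time_s: 14.72
ee_pos: [0.5318, -0.0945, 0.0603]
eef_rot: [-3.141, 0.001, 2.624]
force: [-0.4, -5.6, 4.7]
grip_width: 0.0138
grip_force: 40.0
```

```bash
python3 st.py
```

```text
yaw 150.32 M [-1.023 -0.055  0.025] F [-0.4 -5.6  4.7] w 0.0138 40.00155329704285 q6 -1.296 tau6 0.226 t 14.72
```

Request:
play_rows(
  commands=[
    [0,0,0,0,0,0,0.6],
    [0,0,0,0,0,0,0.2],
    [0,0,0,0,0,0,0],
    [0,0,0,0,0,0,0],
    [0,0,0,0,0,0,0],
    [0,0,0,0,0,0,0],
    [0,0,-0.01,0,0,0,0],
    [0,0,-0.02,0,0,0,0],
    [0,0,-0.03,0,0,0,0],
    [0,0,-0.03,0,0,0,0],
    [0,0,-0.03,0,0,0,0],
    [0,0,-0.03,0,0,0,0],
    [0,0,0,0,0,0,0],
    [0,0,0,0,0,0,0],
    [0,0,0,0,0,0,0],
  ],
)

```text
time_s: 15.97
ee_pos: [0.5311, -0.094, 0.2096]
eef_rot: [-3.141, -0.001, 2.624]
force: [-1.1, -0.4, -0.2]
grip_width: 0.0471
grip_force: 0.0
```

```bash
python3 - <<'E'
from h import *
im,m=snap('wrist'); cv2.imwrite('pics/w7.png',cv2.resize(im[40:280,130:530],(800,480)))
h=cv2.cvtColor(im,cv2.COLOR_BGR2HSV); mk=(((h[...,0]<8)|(h[...,0]>174))&(h[...,1]>150)&(h[...,2]>90)).astype(np.uint8)
n,l,s,c=cv2.connectedComponentsWithStats(mk)
for i in range(1,n):
    if s[i][4]>150: print(s[i],c[i],onz(m,c[i],.116),onz(m,c[i],.049))
print('seat cap proj',proj(m,[[.5487,.015,.116]]))
E
python3 st.py
```

```text
[375 135  20  48 308] [384.30519481 158.8474026 ] [ 0.52597664 -0.02340625  0.116     ] [ 0.54245367 -0.01615904  0.049     ]
[ 402  137   52   46 1115] [428.28430493 158.97578475] [0.54641527 0.01237621 0.116     ] [0.56788876 0.02837087 0.049     ]
seat cap proj [[431.83791527 159.71330431]]
yaw 150.35 M [-0.021 -0.13  -0.03 ] F [ 0.5 -0.4  0.8] w 0.0472 0.0 q6 -1.296 tau6 0.0 t 16.02
```

View pics/w7.png

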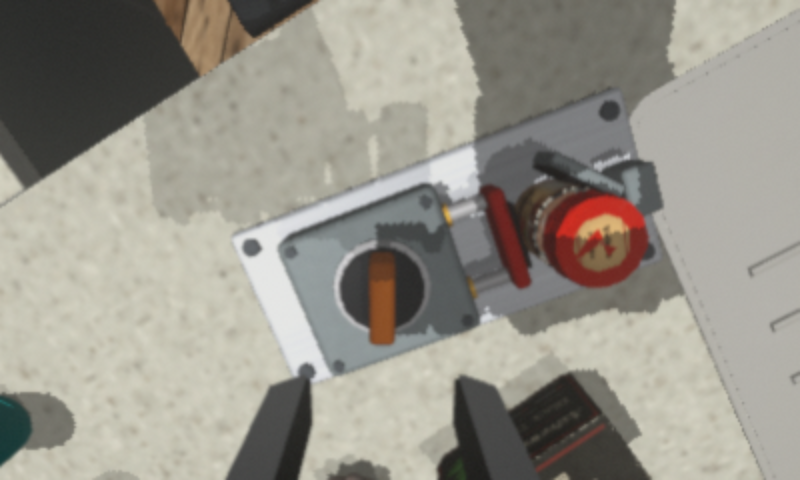

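Run:
```python
from h import *
# emblem (tan on red) + red disc: fit by emblem extent, before (wrist pose of w4) vs now
im,m=snap('wrist')
T=[np.array([.549,.0123,.2053])]
def emb(I,box):
    x0,y0,x1,y1=box; h=cv2.cvtColor(I[y0:y1,x0:x1],cv2.COLOR_BGR2HSV)
    mk=((h[...,0]>=9)&(h[...,0]<=30)&(h[...,1]>60)&(h[...,2]>120)).astype(np.uint8)
    n,l,s,c=cv2.connectedComponentsWithStats(mk); ys,xs=np.where(mk)
    i=1+np.argmax(s[1:,4]); ys,xs=np.where(l==i); c,r=cv2.minEnclosingCircle(np.c_[xs+x0,ys+y0].astype(np.float32)); return c,r
c,r=emb(im,(395,130,460,190)); P=onz(m,c,.116); print(c,r,P)
w4=cv2.imread('pics/w4.png'); c4,r4=emb(w4,(195,150,250,205)); c4=(c4[0]+100,c4[1]+20); print(c4,r4)
# w4 camera: same rigid mount; rebuild from present mount
o=ctrl.get_obs(); Tt=R.from_euler('xyz',o['eef_rot']).as_matrix(); Rm=cv2.Rodrigues(np.array(m['rvec'],float))[0]; C=-Rm.T@np.array(m['tvec'],float).ravel()
T4=R.from_euler('xyz',[3.1415,0.0,2.984]).as_matrix(); C4=T4@Tt.T@(C-o['ee_pos'])+np.array([.5484,.0124,.2053]); Rc=T4@Tt.T@Rm.T
m4=dict(m); m4['rvec']=cv2.Rodrigues(Rc.T)[0].ravel(); m4['tvec']=-Rc.T@C4
P4=onz(m4,c4,.116); u=np.array([.156,.988]); print(P4,'shift along u',(P-P4)[:2]@u,'perp',(P-P4)[:2]@[.988,-.156])
```

```text
(431.547607421875, 160.92857360839844) 14.619721412658691 [0.54919844 0.0142185  0.116     ]
(323.81915283203125, 200.35105895996094) 11.013956069946289
[0.54874349 0.0148062  0.116     ] shift along u -0.0005096756894970037 perp 0.0005411751192963859
```

Run:
```python
from h import *
m=ctrl.camera_model('wrist'); im=cv2.imread('pics/w7.png')
u=np.array([.156,.988]); k=np.array([.531,-.094])
for p in ((493,190),(521,283)): 
    w=onz(m,(130+p[0]/2,40+p[1]/2),.049)[:2]; print(w.round(4),(w-k)@u)
for w in ([.5113,-.0136],[.5715,-.024]): print('before',(np.array(w)-k)@u)
cv2.imwrite('pics/w7c.png',cv2.resize(im[150:320,420:680],(780,510),interpolation=cv2.INTER_CUBIC))
```

```text
[ 0.5131 -0.0118] 0.07839718629566521
[ 0.5698 -0.0217] 0.07747948200041863
before 0.07636199999999999
before 0.075478
```

View pics/w7c.png

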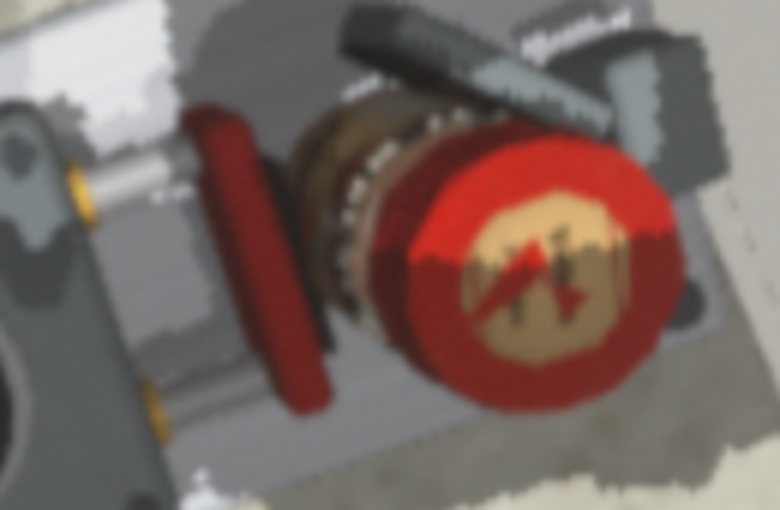

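The close view shows the black pad against the glass, with the jar upright in the V (emblem at (548,278)). The knob turned freely at the end and nothing is touching, so I'm handing in.

```bash
python3 -c "
from station import ctrl
print(ctrl.hand_in())"
```

```text
the job is handed in; nothing more can be done
None
```

The jar stands upright in the V with the jaw's pad against it, and the knob is about 3° into the notch's slack, short of the end wall. The robot is clear of everything and the job is handed in. I judged this from the knob's feel and the camera views, because the hand-in returned no verdict.

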